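Slide the top sample plate off the stack onto the imaging stage

TASK

Slide the top porcelain plate off the stack in the rack, out through the rack's open end and on along the stage next to it, then bed it by pressing it against the stage's stop bar with about 10 N for half a second, and leave it there, flat and fully home. Keep it sliding, never lifted or tipped up, and press or push on it gently, with no more than about 15 N. The plates under it stay where they are and the other things on the bench are left alone.

Things in the scene. Friction and masses are not known exactly. Their poses are not given: they have to be found in the camera images.
- magazine: Plate rack, fixed, its grey base 150 x 160 x 12 mm. Aluminium walls 70 mm high (flush with the top plate's face, hiding its edges) at both sides (x = -57 and +57 mm) and rear (y = -62 mm). Open at the +y end but for a lip 56.5 mm high, 62 to 67 mm from the centre. Origin on the bench under the stack's centre; the plate is slid out along +y.
- lift (a joint): Sprung floor under the stack: 0 = fully up, as at the start, against its upper stop; grows to 0.005 m pressed down. It begins to yield at roughly 3 N of downward press on the stack, then sinks about 1 mm per 7 N.
- plate1_center (a point): Centre (half-way up) of the top plate, the one to move: white porcelain, 110 (x) x 120 (y) x 10 mm, about 0.3 kg, flat, with round wells marked on its face. Axes as the rack's. Too wide to grip. Slippery on other plates and on metal (friction about 0.25); rubber fingertips hold it much better. At the start its face is 70 mm above the bench.
- plate2_center (a point): Centre of the second plate, same size, under the top one; its upper face is 60 mm above the bench. It stays in the rack.
- plate3_center (a point): Centre of the third plate, same size. Stays.
- plate4_center (a point): Centre of the lowest plate, same size. Stays.
- stage_home (a point): A fixed point of the stage: where the plate's centre (half-way up) ends, flat on the stage, if the stop bar is set fully back. With the bar set forward the plate ends up to 28 mm short of it (-y). Axes as the stage's: the plate arrives along +y. The stage's near edge lies 77 mm before this point (-y).
- stage: Imaging stage, fixed, in line with the rack's open end, 4 to 21 mm from its base: aluminium shelf 140 mm wide (x), 152 mm long (y), top 57 mm above the bench, that is 3 mm below the top plate's underside. Side guides 10 mm high, 116 mm apart, flared at the entry. Origin on the bench, 72.5 mm from its near edge.
- end_stop: Adjustable end stop of the stage: a fixed dark block 132 mm (x) x 8 x 18 mm high that carries a bright steel stop bar, 108 mm wide, 6 mm thick, 10 mm high, in front of it (-y). The bar is clamped where it was set: its front face is anywhere from 6 to 34 mm before this point, which is NOT measured - see it or feel for it. Origin: foot of the middle of the block's front face.
- screw_ring: Bystander: black plastic ring 68 mm across, 18 mm high, on the bench beyond the stage. Origin at its underside. Leave alone.
- vial: Bystander: amber vial 32 mm across, 55 mm high, standing on the bench beyond the rack. Origin at its underside. Leave alone.
- note_block: Bystander: paper note block 75 x 75 x 22 mm on the robot's side of the rack. Origin at its underside. Leave alone.
- pencil: Bystander: pencil 150 mm long lying on the robot's side of the stage. Leave alone.

How it is judged:
On the way, in this order (a step that is already met when the one before it is completed fails the run):
1. the top plate has been slid half-way out of the rack, still low and nearly level (y of plate1_center in the frame of magazine above 0.05 m and angle between plate1_center's own z axis and vertical below 0.15 rad), for 0.1 s.
2. the plate is pressed against the stop bar with at least 7 N (contact force between plate1 and end_stop above 7 N), for 0.3 s.
At the end, for the whole second after the job is handed in: The top plate lies flat on the stage (centre less than 2 mm above its home height, tilt under 0.04 rad), home against the stop bar (gap under about 3 mm) and between the guides (within 6 mm sideways), at rest; each of the three other plates is within 6 mm of where it started (y of plate1_center in the frame of stage_home between -0.032 and 0.003 m and horizontal distance between plate1_center and stop_bar_c0 below 0.066 m and x of plate1_center in the frame of stage_home between -0.006 and 0.006 m and z of plate1_center in the frame of stage_home below 0.002 m and angle between plate1_center's own z axis and vertical below 0.04 rad and distance of each of plate2_center, plate3_center, plate4_center from where it was at the start of the episode below 0.006 m and linear speed of plate1 below 0.01 m/s); the robot touches nothing.
It fails at once if the plate is pressed or pushed with more than 20 N (contact force between any of the fingers, the arm and plate1 above 20 N).
It fails at once if the plate is lifted more than 15 mm or tipped up by more than 0.2 rad (z of plate1_center in the frame of magazine above 0.08 m or angle between plate1_center's own z axis and vertical above 0.2 rad).
It fails at once if a plate under the top one is shifted by more than 12 mm (distance of any of plate2_center, plate3_center, plate4_center from where it was at the start of the episode above 0.012 m).
It fails at once if a bystander is moved by more than 20 mm (distance of any of screw_ring, vial, note_block, pencil from where it was at the start of the episode above 0.02 m).
It also fails if it takes over 72 s, if anything falls off the work surface, if the arm or the gripper's body presses on something with over 40 N, if the wrist force passes 120 N, or if a joint passes its speed limit or range.

ROBOT

A 6-joint arm with a two-finger parallel gripper is mounted at the origin on the work surface. World frame = base frame: x ahead of the robot, y to its left, z up, the work surface at z = 0. Lengths are in m, angles in rad, forces in N, time in s.
With the tool pointing down it reaches from about 0.4 to 0.825 m from the base axis. Payload 7 kg.
Tool frame: the origin (TCP) lies at the very end of the fingers, on their centre line; the grasp point (between the pads) lies 19 mm behind it (grip_depth is the distance from the TCP to the grasp point, in m); z points along the fingers, y is the direction in which the jaws open and shut (so a half turn about z gives the same grasp; the last joint's range is limited). The gripper opens to 88 mm and grips with 3 to 60 N. Pads are 19 mm wide; open, the fingers measure 130 mm over their backs; the gripper's body (78 mm by 193 mm) begins 47 mm behind the grasp point.
Start: joints at [-0.9, 0.359, 0.012, 0, -1.224, -0.288], TCP at [0.252, -0.626, 0.227] pointing down, gripper open.
Joint ranges: [-3.07, 3.07], [-1.43, 2.12], [-1.02, 1.25], [-3.03, 1.67], [-3.05, -0], [-3.03, 3.03]. Speed limits (rad/s): [2.39, 2.39, 3.01, 3.14, 3.14, 3.14].

INTERFACE

Orientations are given as [roll, pitch, yaw] about the fixed x, y, z axes, in that order (R = Rz(yaw) Ry(pitch) Rx(roll)).
In Python, from station import get_state, grab_frame, get_calibration, job_done, grip_depth gives the robot as it stands. The module is installed in compiled form; this text tells all that it offers.
- The arm moves only by the shell command python3 -m crank 'ROWS' [FORCE]. ROWS is JSON, a list of rows, each an object with "turn": the turn, a rotation vector about the tool's x, y, z each as a share of 2 pi rad, from -1 to 1, a list of three; "slide": the shift along the tool's x, y, z each as a share of 0.5 m, from -1 to 1, a list of three; "fingers": the opening, from -1 (shut) to 1 (fully open). A call has 1 to 5 rows; each row is the pose to reach, as a shift and turn from the pose commanded when the call began, along the tool's axes at that moment, turning the shorter way round; what a row does not reach only later rows make up. A row lasts 1/12 s, in which the tool goes at most 41.7 mm and 7.16 degrees, less where a joint would pass 70% of its speed; a pose out of reach is approached as far as the arm can. A call with a number of a shift or a turn outside -1 to 1 is refused whole. A call with a gripper value outside its range is refused whole. The fingers move at their own pace and stop on an object; FORCE is the grip in N (left out, the last holds). Time passes only in rows, so rows that repeat a pose let the fingers close. It gives the time, the measured TCP pose, the force and the opening at its end, in the units of the state.
- get_state(): the state, without advancing time (a new reading comes with each control period).
- grab_frame(name): name is "side" or "top" or "wrist"; returns the picture (384x512x3 uint8, red, green, blue); there is no depth.
- get_calibration(name): a dict with "K" (3x3 intrinsics, pixels), "pose" (4x4, takes a point from camera to world coordinates). Camera axes: x right, y up, looking along -z (the intrinsics and any distortion apply to the point x, -y, -z); pixel columns grow to the right and rows downward; lengths in m; the calibration is good to about 2 mm. The wrist camera is an equidistant fisheye: a pixel r from the principal point sees the ray r / f radians off the axis. A picture is of the moment at which its call begins: read the wrist's pose just before it. get_calibration takes no time and is no camera call; for the wrist camera it gives the pose at the moment of the call.
- job_done(): hands the job in, once; it reports no verdict.
The state is a dict: "t": time; "q": joint angles; "qd": joint speeds; "joint_efforts": joint torques, N m; "eef_pos": TCP position; "ee_rot": TCP orientation; "force": force on the tool from outside, world axes, zero at the start; "moment": the same for the moment, N m; "width": finger opening in m.
Only numpy, scipy, OpenCV 4.12 (cv2) and the standard library are available. Lean on these libraries where they do the work, as an engineer would, in place of code of your own. Each camera call takes 0.05 s, during which the arm holds its last target.

## Working session

There is one attempt and no reset: what is moved stays moved. The work goes in short steps, Python scripts to look and compute and a shell command to move; the robot and the scene stay as the last step left them, time stands still between calls to the robot, and variables do not carry over. Pictures are saved under pics/ and viewed, and the job is handed in when it is done.

```bash
mkdir -p pics; ls; python3 - <<'E'
from station import *
import cv2
s=get_state();print(s)
for n in ["top","side","wrist"]:
    c=get_calibration(n);print(n,c)
    cv2.imwrite(f"pics/{n}0.png",grab_frame(n)[:,:,::-1])
print(grip_depth)
E
```

```text
pics
{'t': 0.0, 'q': array([-8.99889954e-01,  3.59386950e-01,  1.10491988e-02, -3.50449285e-04,
       -1.22408462e+00, -2.88082613e-01]), 'qd': array([-0.00038516,  0.00246784,  0.00115219,  0.0006094 ,  0.00063103,
       -0.00066517]), 'joint_efforts': array([-4.03969289e-04, -5.82724893e+01,  2.93044960e+01,  6.99740231e+00,
        6.80366720e-03, -1.69117775e-04]), 'eef_pos': array([ 0.25192087, -0.62569881,  0.22561838]), 'ee_rot': array([ 3.13994001e+00, -1.46159705e-04, -2.75888813e+00]), 'force': array([ 0.24532054, -0.18461324,  0.08467259]), 'moment': array([ 0.00276545,  0.05469593, -0.02191123]), 'width': 0.08773182844540671}
top {'K': array([[367.78432309,   0.        , 261.57586295],
       [  0.        , 367.78432309, 193.63393114],
       [  0.        ,   0.        ,   1.        ]]), 'pose': array([[-0.02840115,  0.99500187, -0.09573221,  0.48463924],
       [-0.99870759, -0.0242072 ,  0.04468963, -0.02257684],
       [ 0.04214886,  0.09687772,  0.99440343,  0.79921382],
       [ 0.        ,  0.        ,  0.        ,  1.        ]])}
side {'K': array([[397.97785924,   0.        , 254.29058001],
       [  0.        , 397.97785924, 189.77951135],
       [  0.        ,   0.        ,   1.        ]]), 'pose': array([[-0.97045122,  0.16769243, -0.17350409,  0.40643005],
       [-0.24084063, -0.62892917,  0.73921843,  0.47818159],
       [ 0.01483955,  0.75916227,  0.65073224,  0.52815178],
       [ 0.        ,  0.        ,  0.        ,  1.        ]])}
wrist {'K': array([[297.31863964,   0.        , 258.61291386],
       [  0.        , 297.31863964, 193.12521011],
       [  0.        ,   0.        ,   1.        ]]), 'pose': array([[-0.37379683, -0.89764167, -0.23348527,  0.18985281],
       [ 0.92750966, -0.36139841, -0.09548308, -0.64933958],
       [ 0.00132839, -0.25225112,  0.9676609 ,  0.3841035 ],
       [ 0.        ,  0.        ,  0.        ,  1.        ]])}
0.0188
```

View pics/top0.png

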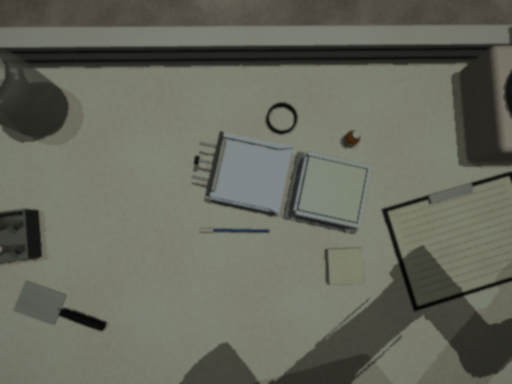

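View pics/side0.png

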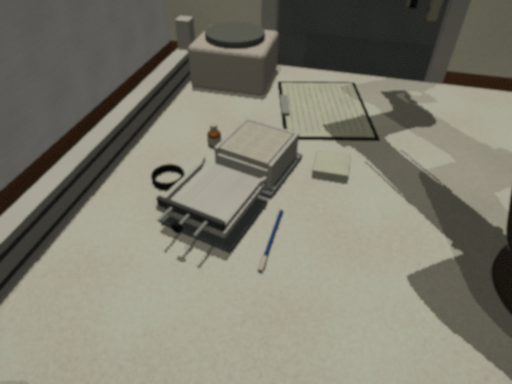

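View pics/wrist0.png

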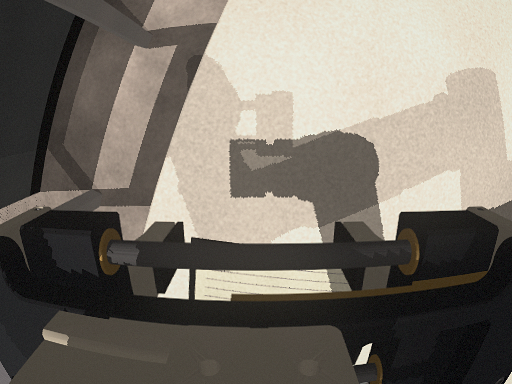

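The top view shows the rack at about (332,190) and the stage at about (250,174), with its stop at the left end. I'll zoom in.

```bash
python3 - <<'E'
import cv2
i=cv2.imread("pics/top0.png")[120:240,185:385]
cv2.imwrite("pics/top0z.png",cv2.convertScaleAbs(cv2.resize(i,None,fx=4,fy=4,interpolation=cv2.INTER_CUBIC),alpha=1.4))
i=cv2.imread("pics/side0.png")[110:270,150:310]
cv2.imwrite("pics/side0z.png",cv2.convertScaleAbs(cv2.resize(i,None,fx=3.7,fy=3.7,interpolation=cv2.INTER_CUBIC),alpha=1.4))
E
```

```text
(no output)
```

View pics/top0z.png

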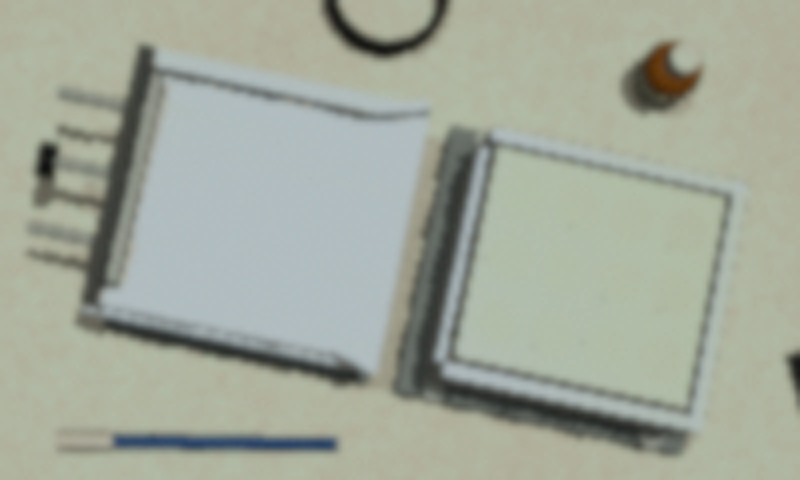

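View pics/side0z.png

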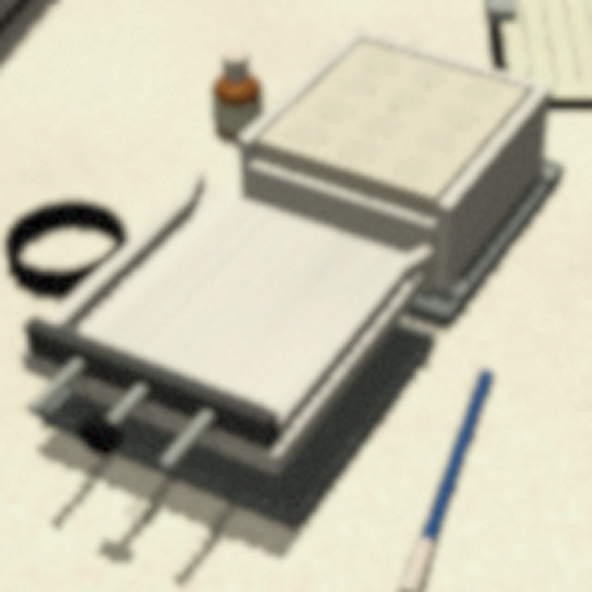

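```bash
cat > h.py <<'E'
import numpy as np, cv2
from station import *
def px2w(n,u,v,z):
    c=get_calibration(n);K=c["K"];P=c["pose"]
    if n=="wrist":
        a=np.array([u-K[0,2],v-K[1,2]]);r=np.hypot(*a);th=r/K[0,0]
        d=np.array([np.sin(th)*a[0]/r,-np.sin(th)*a[1]/r,-np.cos(th)])
    else: d=np.array([(u-K[0,2])/K[0,0],-(v-K[1,2])/K[1,1],-1])
    d=P[:3,:3]@d;o=P[:3,3];return o+d*(z-o[2])/d[2]
E
python3 - <<'E'
from h import *
def Z(x,y,z): return px2w("top",185+(x+.5)/4-.5,120+(y+.5)/4-.5,z)
c=[Z(*p,.07) for p in [(490,140),(733,190),(692,412),(447,362)]]
for p in c: print(p)
C=sum(c)/4;print("C",C)
TL,TR,BR,BL=c
for a,b in [(TL,TR),(BL,BR),(TL,BL),(TR,BR)]: print(np.linalg.norm(a-b))
d=(TL-TR+BL-BR);print("dir",np.degrees(np.arctan2(d[0],d[1])))
e=BL-TL+BR-TR;print("xdir",np.degrees(np.arctan2(e[0],e[1])))
def S(u,v,z): return px2w("side",150+(u+.5)/3.7-.5,110+(v+.5)/3.7-.5,z)
c=[S(*p,.07) for p in [(362,38),(533,93),(437,207),(250,143)]]
for p in c: print("side",p)
print(sum(c)/4)
print("stage")
for p in [(428,130),(375,378)]: print("near",Z(*p,.057))
for p in [(163,85),(115,287)]: print("bar top front",Z(*p,.067))
for p in [(157,85),(108,287)]: print("bar top",Z(*p,.067))
for p in [(152,48),(94,305)]: print("block top",Z(*p,.075))
E
```

```text
[ 0.63194783 -0.14991781  0.07      ]
[ 0.60370805 -0.2731307   0.07      ]
[ 0.49191111 -0.2459695   0.07      ]
[ 0.52014118 -0.123812    0.07      ]
C [ 0.56192704 -0.1982075   0.07      ]
0.12640768019449994
0.12537700144609606
0.11481393475305107
0.11504905732777106
dir 12.96045166379335
xdir -76.60069863180324
side [ 0.60074547 -0.27008157  0.07      ]
side [ 0.49111237 -0.23723998  0.07      ]
side [ 0.52087616 -0.11764957  0.07      ]
side [ 0.63146457 -0.14740356  0.07      ]
[ 0.56104964 -0.19309367  0.07      ]
stage
near [ 0.64043171 -0.12028842  0.057     ]
near [ 0.51364609 -0.08874362  0.057     ]
bar top front [0.66404725 0.01470866 0.067     ]
bar top front [0.56198754 0.04047205 0.067     ]
bar top [0.66410205 0.01773056 0.067     ]
bar top [0.56207102 0.04394056 0.067     ]
block top [0.68107229 0.01943639 0.075     ]
block top [0.55249225 0.05019915 0.075     ]
```

Plate 1's centre comes out at about (0.561, -0.196), with the slide direction about 13.5° from +y toward +x. The measured sizes fit within a few mm. Next I'll hover over it with the jaws across the rack and refine with the wrist camera.

```bash
cat >> h.py <<'E'
from scipy.spatial.transform import Rotation as Ro
def plan(pos,yaw):
    s=get_state();R=Ro.from_euler("xyz",s["ee_rot"]);T=Ro.from_euler("xyz",[np.pi,0,yaw])
    print("slide",np.round(R.inv().apply(np.array(pos)-s["eef_pos"])/.5,4),"turn",np.round((R.inv()*T).as_rotvec()/2/np.pi,4),"pos",s["eef_pos"].round(4))
E
python3 - <<'E'
from h import *
a=.237;u=np.array([np.sin(a),np.cos(a),0])
plan(np.array([.5615,-.196,.2])-.03*u,-np.pi/2-a)
E
```

```text
slide [-0.8604  0.5174  0.0523] turn [ 2.000e-04  1.000e-04 -1.514e-01] pos [ 0.252  -0.6258  0.2259]
```

```bash
python3 -m crank '[{"turn":[0,0,-0.05],"slide":[-0.287,0.172,0.017],"fingers":0},{"turn":[0,0,-0.05],"slide":[-0.287,0.172,0.017],"fingers":0},{"turn":[0,0,-0.05],"slide":[-0.287,0.172,0.017],"fingers":0},{"turn":[0,0,-0.05],"slide":[-0.287,0.172,0.017],"fingers":0},{"turn":[0,0,-0.05],"slide":[-0.287,0.172,0.017],"fingers":0}]' 20
python3 - <<'E'
from h import *
a=.237;u=np.array([np.sin(a),np.cos(a),0])
plan(np.array([.5615,-.196,.2])-.03*u,-np.pi/2-a)
E
```

```text
t: 0.57
eef_pos: [0.3563, -0.4882, 0.2178]
ee_rot: [3.141, 0.001, -2.44]
force: [-1.2, -1.0, -0.2]
width: 0.0599
slide [-0.6422  0.1462  0.0365] turn [-0.      0.0002 -0.1007] pos [ 0.3563 -0.4882  0.2178]
```

```bash
python3 -m crank '[{"turn":[0,0,-0.1],"slide":[-0.642,0.146,0.036],"fingers":0},{"turn":[0,0,-0.1],"slide":[-0.642,0.146,0.036],"fingers":0},{"turn":[0,0,-0.1],"slide":[-0.642,0.146,0.036],"fingers":0},{"turn":[0,0,-0.1],"slide":[-0.642,0.146,0.036],"fingers":0},{"turn":[0,0,-0.1],"slide":[-0.642,0.146,0.036],"fingers":0}]'
python3 - <<'E'
from h import *
a=.237;u=np.array([np.sin(a),np.cos(a),0])
plan(np.array([.5615,-.196,.2])-.03*u,-np.pi/2-a)
E
```

```text
t: 0.98
eef_pos: [0.4797, -0.3255, 0.2066]
ee_rot: [-3.142, 0.0, -1.814]
force: [0.8, -0.6, 0.8]
width: 0.0441
slide [-0.2307 -0.0969  0.0132] turn [-0.     0.    -0.001] pos [ 0.4797 -0.3255  0.2066]
```

```bash
python3 -m crank '[{"turn":[0,0,-0.001],"slide":[-0.231,-0.097,0.013],"fingers":0},{"turn":[0,0,-0.001],"slide":[-0.231,-0.097,0.013],"fingers":0},{"turn":[0,0,-0.001],"slide":[-0.231,-0.097,0.013],"fingers":0},{"turn":[0,0,-0.001],"slide":[-0.231,-0.097,0.013],"fingers":0},{"turn":[0,0,-0.001],"slide":[-0.231,-0.097,0.013],"fingers":0}]'
python3 - <<'E'
from h import *
cv2.imwrite("pics/w1.png",cv2.resize(grab_frame("wrist")[:,:,::-1],None,fx=1.5,fy=1.5))
print(get_state())
a=.237;u=np.array([np.sin(a),np.cos(a),0])
plan(np.array([.5615,-.196,.2])-.03*u,-np.pi/2-a)
E
```

```text
t: 1.4
eef_pos: [0.5555, -0.2251, 0.1995]
ee_rot: [3.141, -0.0, -1.81]
force: [0.1, 0.3, -0.4]
width: 0.0434
{'t': 1.45, 'q': array([-6.15742552e-02,  2.54203499e-01, -1.99847328e-01, -9.22805848e-05,
       -1.11786896e+00, -1.79009011e-01]), 'qd': array([-0.03502929, -0.00958342, -0.00757292,  0.0003546 , -0.00039716,
        0.00334261]), 'joint_efforts': array([  1.4069989 , -48.21661234,  28.35052371,   6.66975841,
         0.09188878,  -0.09685528]), 'eef_pos': array([ 0.55460565, -0.22632539,  0.19967089]), 'ee_rot': array([ 3.14047238e+00, -1.18432266e-04, -1.81141996e+00]), 'force': array([-1.84771699, -0.08344596,  0.11533561]), 'moment': array([-0.02061543,  0.07243759,  0.01264979]), 'width': 0.04365893063081287}
slide [-0.0022  0.0008 -0.0007] turn [ 0.0002 -0.     -0.0006] pos [ 0.5546 -0.2263  0.1997]
```

View pics/w1.png

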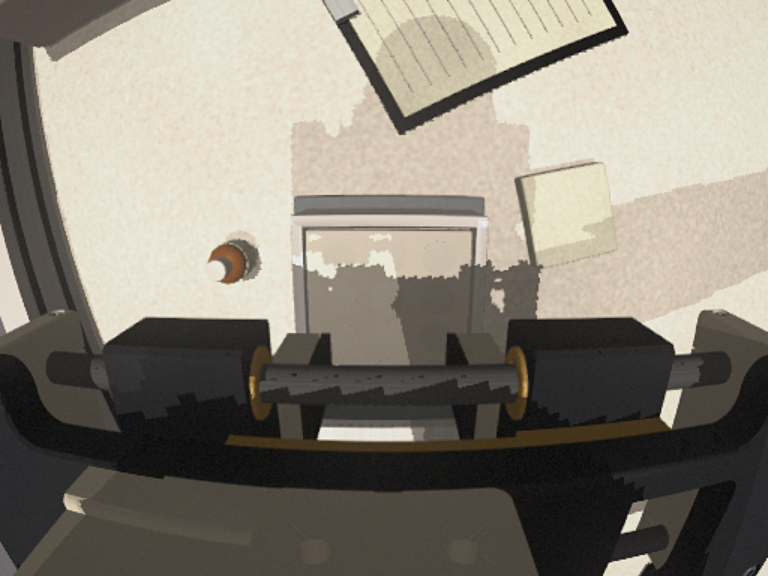

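The wrist view shows the plate's rear corners at (304,229) and (475,230) in the upscaled picture, parallel to the image rows, so the yaw is aligned.

```bash
python3 - <<'E'
from h import *
f=lambda u,v,z:px2w("wrist",(u+.5)/1.5-.5,(v+.5)/1.5-.5,z)
L=f(304,229,.07);R=f(475,230,.07);L2=f(304,332,.07);R2=f(473,332,.07)
a=.237;u=np.array([np.sin(a),np.cos(a),0])
print(L,R,L2,R2,np.linalg.norm(L-R))
for d in (L-R,): print(np.degrees(np.arctan2(-d[1],d[0])))
for d in (L2-L,R2-R): print(np.degrees(np.arctan2(d[0],d[1])))
print("C",(L+R)/2+.061*u)
# outer wall corners
for p in [(294,216),(488,217)]: print(f(*p,.07))
E
```

```text
[ 0.60060207 -0.27044908  0.07      ] [ 0.49172648 -0.24310841  0.07      ] [ 0.6207941  -0.20177518  0.07      ] [ 0.506721   -0.17376514  0.07      ] 0.11225597932230107
14.096540419501952
16.38480375164824
12.201553432245111
C [ 0.56048631 -0.1974839   0.07      ]
[ 0.60479753 -0.2804679   0.07      ]
[ 0.48137132 -0.24962915  0.07      ]
```

```bash
python3 -m crank '[{"turn":[0,0,0],"slide":[0,0,0.08],"fingers":0},{"turn":[0,0,0],"slide":[0,0,0.16],"fingers":0},{"turn":[0,0,0],"slide":[0,0,0.23],"fingers":0},{"turn":[0,0,0],"slide":[0,0,0.23],"fingers":0},{"turn":[0,0,0],"slide":[0,0,0.23],"fingers":0}]'
python3 - <<'E'
from h import *
a=.24;u=np.array([np.sin(a),np.cos(a),0])
print(get_state()["force"])
plan(np.array([.561,-.196,.074])-.03*u,-np.pi/2-a)
E
```

```text
t: 1.87
eef_pos: [0.5527, -0.2283, 0.0843]
ee_rot: [3.138, -0.001, -1.815]
force: [-0.0, 0.2, 1.3]
width: 0.0441
[-0.03552145  0.15658629  1.33048922]
slide [-0.0068 -0.0008  0.0207] turn [ 0.0006 -0.0002 -0.0006] pos [ 0.5527 -0.2283  0.0843]
```

```bash
python3 -m crank '[{"turn":[0,0,0],"slide":[-0.006,0,0.008],"fingers":0},{"turn":[0,0,0],"slide":[-0.006,0,0.014],"fingers":0},{"turn":[0,0,0],"slide":[-0.006,0,0.016],"fingers":0},{"turn":[0,0,0],"slide":[-0.006,0,0.016],"fingers":0},{"turn":[0,0,0],"slide":[-0.006,0,0.016],"fingers":0}]'
python3 - <<'E'
from h import *
a=.24;u=np.array([np.sin(a),np.cos(a),0])
cv2.imwrite("pics/s1.png",cv2.resize(grab_frame("side")[90:290,130:330,::-1],None,fx=3,fy=3))
print(get_state()["force"])
plan(np.array([.561,-.196,.071])-.03*u,-np.pi/2-a)
E
```

```text
t: 2.28
eef_pos: [0.5557, -0.2243, 0.0783]
ee_rot: [-3.14, 0.0, -1.813]
force: [-0.3, -0.5, 0.2]
width: 0.0439
[-0.28820252 -0.27798585  0.7002746 ]
slide [0.0025 0.003  0.0142] turn [-0.0002  0.     -0.0004] pos [ 0.5556 -0.2243  0.0781]
```

View pics/s1.png

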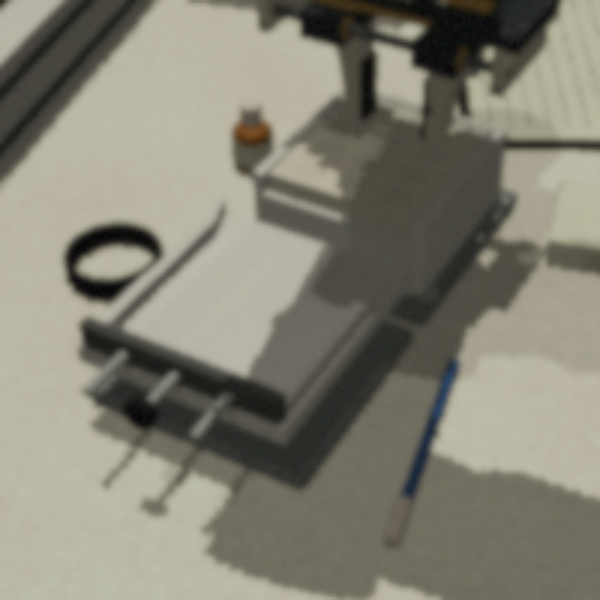

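The fingers sit just above the plate's rear half, within its width. Next I feel for contact.

```bash
python3 -m crank '[{"turn":[0,0,0],"slide":[0,0.002,0.004],"fingers":0},{"turn":[0,0,0],"slide":[0,0.002,0.007],"fingers":0},{"turn":[0,0,0],"slide":[0,0.002,0.009],"fingers":0},{"turn":[0,0,0],"slide":[0,0.002,0.01],"fingers":0},{"turn":[0,0,0],"slide":[0,0.002,0.01],"fingers":0}]'
python3 -m crank '[{"turn":[0,0,0],"slide":[0,0,0.002],"fingers":0},{"turn":[0,0,0],"slide":[0,0,0.002],"fingers":0},{"turn":[0,0,0],"slide":[0,0,0.002],"fingers":0}]'
python3 -m crank '[{"turn":[0,0,0],"slide":[0,0,0.002],"fingers":0},{"turn":[0,0,0],"slide":[0,0,0.002],"fingers":0},{"turn":[0,0,0],"slide":[0,0,0.002],"fingers":0}]'

```

```text
t: 2.75
eef_pos: [0.5541, -0.224, 0.0719]
ee_rot: [3.141, -0.0, -1.813]
force: [-0.4, 0.3, -0.2]
width: 0.0439
t: 3.0
eef_pos: [0.5542, -0.224, 0.0711]
ee_rot: [3.141, -0.0, -1.813]
force: [-1.1, -0.5, -0.7]
width: 0.0438
t: 3.25
eef_pos: [0.5544, -0.2241, 0.0704]
ee_rot: [-3.141, -0.0, -1.813]
force: [0.5, -0.8, 1.3]
width: 0.0441
```

```bash
python3 -m crank '[{"turn":[0,0,0],"slide":[0,0,0.001],"fingers":0},{"turn":[0,0,0],"slide":[0,0,0.001],"fingers":0}]'
python3 -m crank '[{"turn":[0,0,0],"slide":[0,0,0.001],"fingers":0},{"turn":[0,0,0],"slide":[0,0,0.001],"fingers":0}]'
python3 -m crank '[{"turn":[0,0,0],"slide":[0,0,0.001],"fingers":0},{"turn":[0,0,0],"slide":[0,0,0.001],"fingers":0}]'
python3 -m crank '[{"turn":[0,0,0],"slide":[0,0,0.001],"fingers":0},{"turn":[0,0,0],"slide":[0,0,0.001],"fingers":0}]'

```

```text
t: 3.42
eef_pos: [0.5544, -0.2241, 0.0701]
ee_rot: [-3.141, -0.0, -1.813]
force: [-1.0, -0.1, 4.7]
width: 0.0438
t: 3.58
eef_pos: [0.5544, -0.2241, 0.0698]
ee_rot: [-3.141, -0.0, -1.813]
force: [-1.4, 1.0, 6.6]
width: 0.0435
t: 3.75
eef_pos: [0.5544, -0.2242, 0.0695]
ee_rot: [-3.141, -0.0, -1.813]
force: [-2.8, 1.1, 8.9]
width: 0.0436
t: 3.92
eef_pos: [0.5544, -0.2242, 0.0693]
ee_rot: [-3.141, -0.0, -1.813]
force: [-4.1, 1.4, 11.8]
width: 0.0439
```

```bash
python3 -m crank '[{"turn":[0,0,0],"slide":[0,0,-0.002],"fingers":0},{"turn":[0,0,0],"slide":[-0.002,0,-0.002],"fingers":0},{"turn":[0,0,0],"slide":[-0.004,0,-0.002],"fingers":0},{"turn":[0,0,0],"slide":[-0.006,0,-0.002],"fingers":0},{"turn":[0,0,0],"slide":[-0.01,0,-0.002],"fingers":0}]'
python3 -m crank '[{"turn":[0,0,0],"slide":[-0.002,0,0],"fingers":0},{"turn":[0,0,0],"slide":[-0.004,0,0],"fingers":0},{"turn":[0,0,0],"slide":[-0.006,0,0],"fingers":0},{"turn":[0,0,0],"slide":[-0.008,0,0],"fingers":0},{"turn":[0,0,0],"slide":[-0.01,0,0],"fingers":0}]'
python3 - <<'E'
from h import *
i=grab_frame("top")[120:240,185:385,::-1]
cv2.imwrite("pics/t2.png",cv2.convertScaleAbs(cv2.resize(i,None,fx=4,fy=4,interpolation=cv2.INTER_CUBIC),alpha=1.6))
print(get_state()["force"])
E
```

```text
t: 4.33
eef_pos: [0.5559, -0.2198, 0.07]
ee_rot: [-3.14, -0.001, -1.813]
force: [-0.9, -2.7, 6.4]
width: 0.0438
t: 4.75
eef_pos: [0.5571, -0.2149, 0.07]
ee_rot: [-3.14, -0.001, -1.813]
force: [-1.8, -2.8, 5.3]
width: 0.0437
[-0.87537358 -1.43683256  6.39040084]
```

View pics/t2.png

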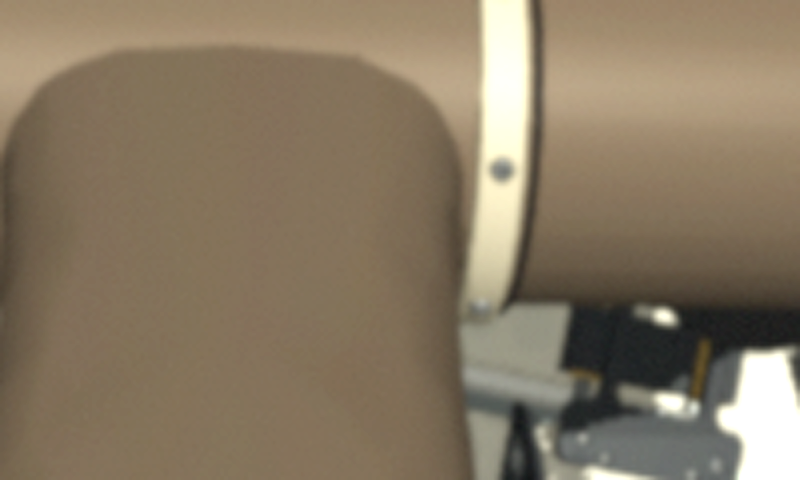

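The arm hides the top view; I'll use the wrist and side cameras.

```bash
python3 - <<'E'
from h import *
i=grab_frame("wrist")[60:300,150:360,::-1]
cv2.imwrite("pics/w2.png",cv2.convertScaleAbs(cv2.resize(i,None,fx=2.5,fy=2.5,interpolation=cv2.INTER_CUBIC),alpha=1.5))
E
```

```text
(no output)
```

View pics/w2.png

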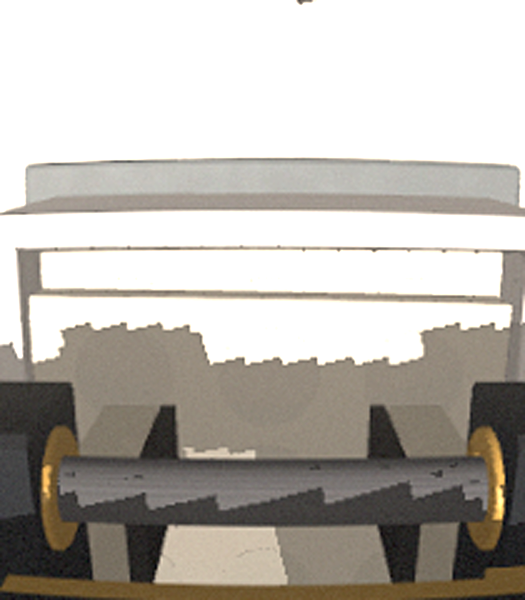

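The plate's rear edge has come away from the rear wall by about 9 mm, so it slides with the fingers. Continuing.

```bash
python3 -m crank '[{"turn":[0,0,0],"slide":[-0.005,0,0],"fingers":0},{"turn":[0,0,0],"slide":[-0.01,0,0],"fingers":0},{"turn":[0,0,0],"slide":[-0.015,0,0],"fingers":0},{"turn":[0,0,0],"slide":[-0.02,0,0],"fingers":0},{"turn":[0,0,0],"slide":[-0.025,0,0],"fingers":0}]'
python3 -m crank '[{"turn":[0,0,0],"slide":[-0.005,0,0],"fingers":0},{"turn":[0,0,0],"slide":[-0.01,0,0],"fingers":0},{"turn":[0,0,0],"slide":[-0.015,0,0],"fingers":0},{"turn":[0,0,0],"slide":[-0.02,0,0],"fingers":0},{"turn":[0,0,0],"slide":[-0.02,0,0],"fingers":0}]'
python3 - <<'E'
from h import *
i=grab_frame("wrist")[60:300,150:360,::-1]
cv2.imwrite("pics/w3.png",cv2.convertScaleAbs(cv2.resize(i,None,fx=2.5,fy=2.5,interpolation=cv2.INTER_CUBIC),alpha=1))
cv2.imwrite("pics/s3.png",cv2.resize(grab_frame("side")[90:290,130:330,::-1],None,fx=3,fy=3))
print(get_state()["force"])
E
```

```text
t: 5.27
eef_pos: [0.5601, -0.2027, 0.07]
ee_rot: [-3.14, -0.001, -1.813]
force: [-1.3, -2.5, 6.9]
width: 0.0434
t: 5.68
eef_pos: [0.5626, -0.1926, 0.07]
ee_rot: [-3.14, -0.0, -1.813]
force: [-1.2, 1.1, 6.0]
width: 0.0437
[-0.80706083 -0.07964484  6.06381826]
```

View pics/w3.png

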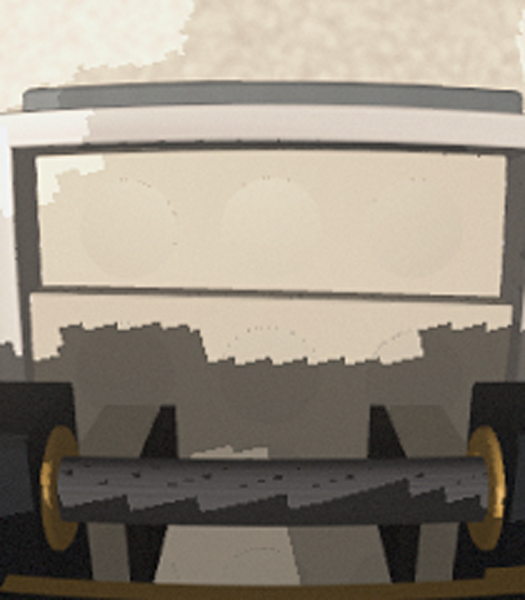

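View pics/s3.png

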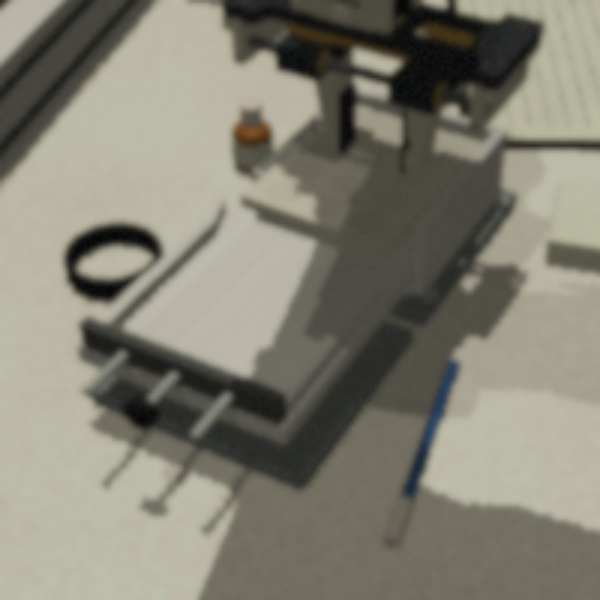

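```bash
python3 -m crank '[{"turn":[0,0,0],"slide":[-0.005,0,0],"fingers":0},{"turn":[0,0,0],"slide":[-0.01,0,0],"fingers":0},{"turn":[0,0,0],"slide":[-0.015,0,0],"fingers":0},{"turn":[0,0,0],"slide":[-0.02,0,0],"fingers":0},{"turn":[0,0,0],"slide":[-0.025,0,0],"fingers":0}]'
python3 -m crank '[{"turn":[0,0,0],"slide":[-0.005,0,0],"fingers":0},{"turn":[0,0,0],"slide":[-0.01,0,0],"fingers":0},{"turn":[0,0,0],"slide":[-0.015,0,0],"fingers":0},{"turn":[0,0,0],"slide":[-0.02,0,0],"fingers":0},{"turn":[0,0,0],"slide":[-0.025,0,0],"fingers":0}]'
python3 -m crank '[{"turn":[0,0,0],"slide":[-0.005,0,0],"fingers":0},{"turn":[0,0,0],"slide":[-0.01,0,0],"fingers":0},{"turn":[0,0,0],"slide":[-0.01,0,0],"fingers":0}]'
python3 - <<'E'
from h import *
i=grab_frame("wrist")[60:300,150:360,::-1]
cv2.imwrite("pics/w4.png",cv2.convertScaleAbs(cv2.resize(i,None,fx=2.5,fy=2.5,interpolation=cv2.INTER_CUBIC),alpha=1))
cv2.imwrite("pics/s4.png",cv2.resize(grab_frame("side")[90:290,130:330,::-1],None,fx=3,fy=3))
print(get_state()["force"])
E
```

```text
t: 6.2
eef_pos: [0.5655, -0.1808, 0.07]
ee_rot: [-3.14, -0.001, -1.813]
force: [-0.9, -2.2, 5.9]
width: 0.0443
t: 6.62
eef_pos: [0.5685, -0.1687, 0.0699]
ee_rot: [-3.14, -0.001, -1.813]
force: [-0.7, -1.5, 5.7]
width: 0.0439
t: 6.87
eef_pos: [0.5697, -0.1635, 0.0699]
ee_rot: [-3.14, -0.0, -1.813]
force: [-0.2, 0.0, 6.9]
width: 0.0438
[-0.18539897  0.26122468  6.30909302]
```

View pics/w4.png

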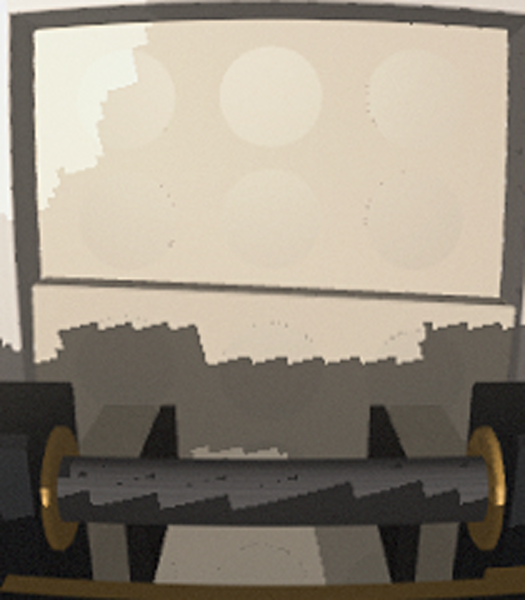

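View pics/s4.png

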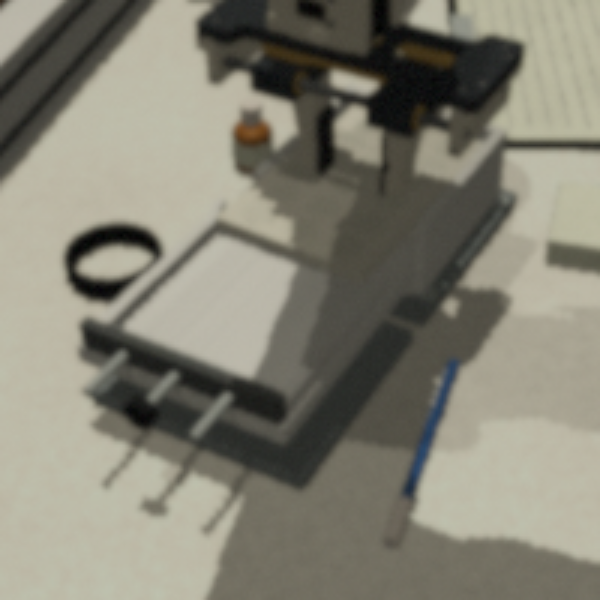

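```bash
python3 - <<'E'
from h import *
f=lambda u,v,z:px2w("wrist",150+(u+.5)/2.5-.5,60+(v+.5)/2.5-.5,z)
L=f(34,282,.07);R=f(514,303,.07);print(L,R,np.linalg.norm(L-R));d=L-R;print(np.degrees(np.arctan2(-d[1],d[0])))
L2=f(35,27,.06);R2=f(507,31,.06);print(L2,R2);d=L2-R2;print(np.degrees(np.arctan2(-d[1],d[0])))
s=get_state();t=s["eef_pos"];ux=Ro.from_euler("xyz",s["ee_rot"]).as_matrix()[:,0]
print((L-t)@ux,(R-t)@ux, s["t"], ((L2+R2)/2+.06*np.array([.24,.97,0])))
E
```

```text
[ 0.6130104  -0.21162818  0.07      ] [ 0.50930748 -0.18113695  0.07      ] 0.10809260349503669
16.384645312375184
[ 0.6002726  -0.26872755  0.06      ] [ 0.49493315 -0.2417063   0.06      ]
14.387076783943998
0.036330767832384196 0.031585011377201724 6.9667 [ 0.56200287 -0.19701693  0.06      ]
```

Plate 2 is still in place. Plate 1 is about 62 mm out and yawed about 2°. Next I lift the fingers, drop them behind its rear edge, and push squarely.

```bash
python3 -m crank '[{"turn":[0,0,0],"slide":[0,0,-0.01],"fingers":0},{"turn":[0,0,0],"slide":[0,0,-0.04],"fingers":0},{"turn":[0,0,0],"slide":[0.06,0,-0.04],"fingers":0},{"turn":[0,0,0],"slide":[0.104,0,-0.04],"fingers":0},{"turn":[0,0,0],"slide":[0.104,0,-0.04],"fingers":0}]'
python3 -m crank '[{"turn":[0,0,0],"slide":[0,0,0],"fingers":0},{"turn":[0,0,0],"slide":[0,0,0],"fingers":0}]'
python3 - <<'E'
from h import *
s=get_state();print(s["eef_pos"],s["force"])
cv2.imwrite("pics/w5.png",cv2.resize(grab_frame("wrist")[:,:,::-1],None,fx=1.5,fy=1.5))
cv2.imwrite("pics/s5.png",cv2.resize(grab_frame("side")[90:290,130:330,::-1],None,fx=3,fy=3))
a=.245;u=np.array([np.sin(a),np.cos(a),0])
plan(np.array([.5615,-.196,.066])-.018*u,-np.pi/2-a)
E
```

```text
t: 7.38
eef_pos: [0.5557, -0.2161, 0.0893]
ee_rot: [3.141, -0.0, -1.815]
force: [0.1, 0.4, 0.9]
width: 0.0436
t: 7.55
eef_pos: [0.5566, -0.2138, 0.0891]
ee_rot: [3.141, 0.0, -1.814]
force: [0.2, -0.0, 0.2]
width: 0.0438
[ 0.55661182 -0.21382829  0.08909247] [ 0.23403138 -0.00963341  0.24535808]
slide [ 0.0001 -0.0006  0.0462] turn [0.     0.     0.0005] pos [ 0.5569 -0.2133  0.0891]
```

View pics/w5.png

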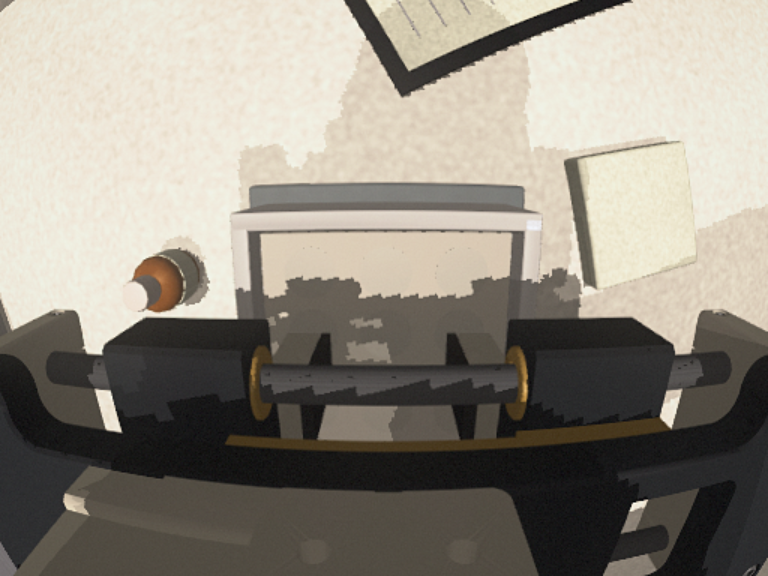

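View pics/s5.png

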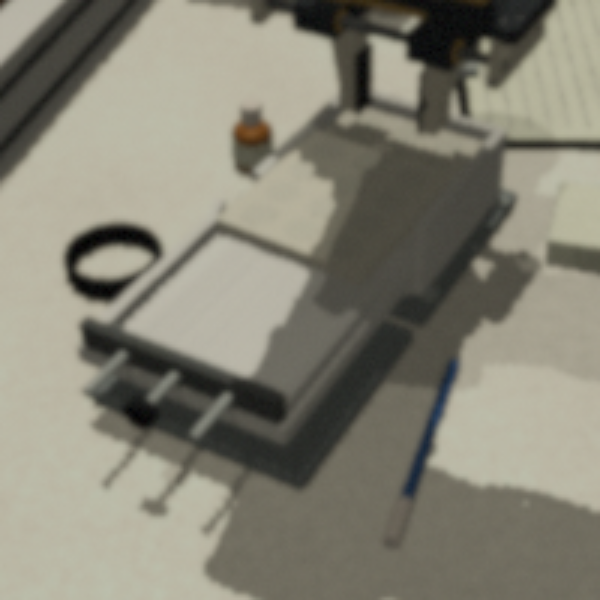

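The fingers are clear behind the plate's rear edge. Lowering to z ≈ 64 mm, which is 4 mm above plate 2.

```bash
python3 -m crank '[{"turn":[0,0,0.0005],"slide":[0,0,0.02],"fingers":0},{"turn":[0,0,0.0005],"slide":[0,0,0.036],"fingers":0},{"turn":[0,0,0.0005],"slide":[0,0,0.045],"fingers":0},{"turn":[0,0,0.0005],"slide":[0,0,0.049],"fingers":0},{"turn":[0,0,0.0005],"slide":[0,0,0.049],"fingers":0}]'
python3 -m crank '[{"turn":[0,0,0],"slide":[-0.004,0,0],"fingers":0},{"turn":[0,0,0],"slide":[-0.008,0,0],"fingers":0},{"turn":[0,0,0],"slide":[-0.01,0,0],"fingers":0}]'
python3 -m crank '[{"turn":[0,0,0],"slide":[-0.004,0,0],"fingers":0},{"turn":[0,0,0],"slide":[-0.008,0,0],"fingers":0},{"turn":[0,0,0],"slide":[-0.01,0,0],"fingers":0}]'
```

```text
t: 8.07
eef_pos: [0.5562, -0.2136, 0.0636]
ee_rot: [3.14, -0.0, -1.816]
force: [-0.6, 0.1, -0.2]
width: 0.0437
t: 8.32
eef_pos: [0.5583, -0.2089, 0.065]
ee_rot: [-3.141, -0.0, -1.816]
force: [0.3, -1.0, 0.5]
width: 0.0439
t: 8.57
eef_pos: [0.5594, -0.2039, 0.0649]
ee_rot: [-3.141, 0.0, -1.816]
force: [0.0, -0.9, 1.3]
width: 0.0438
```

```bash
python3 -m crank '[{"turn":[0,0,0],"slide":[-0.004,0,0.001],"fingers":0},{"turn":[0,0,0],"slide":[-0.008,0,0.002],"fingers":0},{"turn":[0,0,0],"slide":[-0.012,0,0.003],"fingers":0},{"turn":[0,0,0],"slide":[-0.016,0,0.003],"fingers":0},{"turn":[0,0,0],"slide":[-0.02,0,0.003],"fingers":0}]'
python3 -m crank '[{"turn":[0,0,0],"slide":[-0.004,0,0],"fingers":0},{"turn":[0,0,0],"slide":[-0.008,0,0],"fingers":0},{"turn":[0,0,0],"slide":[-0.012,0,0],"fingers":0},{"turn":[0,0,0],"slide":[-0.016,0,0],"fingers":0},{"turn":[0,0,0],"slide":[-0.02,0,0],"fingers":0}]'
python3 - <<'E'
from h import *
print(get_state()["eef_pos"],get_state()["force"])
cv2.imwrite("pics/w6.png",cv2.resize(grab_frame("wrist")[:,:,::-1],None,fx=1.5,fy=1.5))
cv2.imwrite("pics/s6.png",cv2.resize(grab_frame("side")[90:290,130:330,::-1],None,fx=3,fy=3))
E
```

```text
t: 8.98
eef_pos: [0.5615, -0.1942, 0.063]
ee_rot: [3.141, -0.0, -1.817]
force: [-0.0, -1.1, -0.5]
width: 0.0438
t: 9.4
eef_pos: [0.5641, -0.1846, 0.0632]
ee_rot: [3.142, -0.0, -1.816]
force: [-0.7, 0.3, 0.1]
width: 0.0438
[ 0.56409194 -0.18455059  0.0631784 ] [-0.70764056  0.33872717  0.10553391]
```

View pics/s6.png

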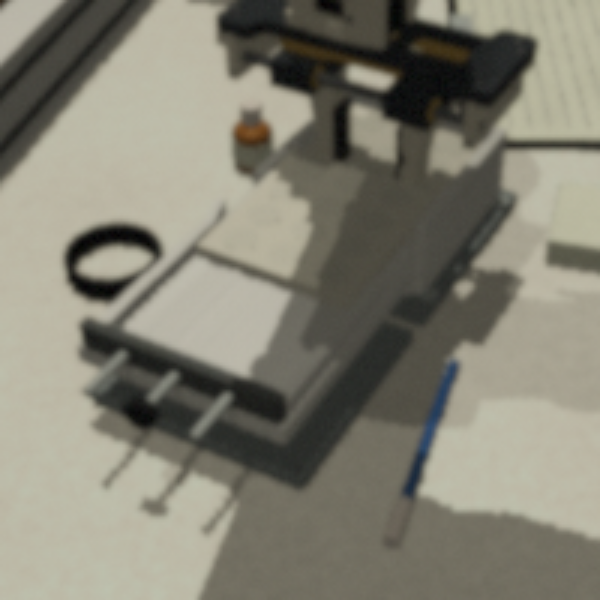

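View pics/w6.png

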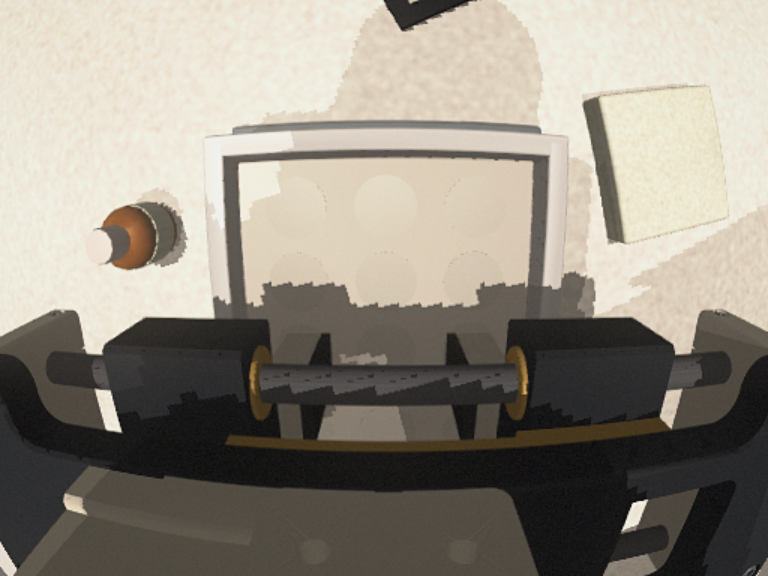

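The plate follows the push, and contact force is small. Continuing.

```bash
python3 -m crank '[{"turn":[0,0,0],"slide":[-0.006,0,0],"fingers":0},{"turn":[0,0,0],"slide":[-0.012,0,0],"fingers":0},{"turn":[0,0,0],"slide":[-0.018,0,0],"fingers":0},{"turn":[0,0,0],"slide":[-0.024,0,0],"fingers":0},{"turn":[0,0,0],"slide":[-0.03,0,0],"fingers":0}]'
python3 -m crank '[{"turn":[0,0,0],"slide":[-0.006,0,0],"fingers":0},{"turn":[0,0,0],"slide":[-0.012,0,0],"fingers":0},{"turn":[0,0,0],"slide":[-0.018,0,0],"fingers":0},{"turn":[0,0,0],"slide":[-0.024,0,0],"fingers":0},{"turn":[0,0,0],"slide":[-0.03,0,0],"fingers":0}]'
python3 - <<'E'
from h import *
print(get_state()["eef_pos"],get_state()["force"])
cv2.imwrite("pics/s7.png",cv2.resize(grab_frame("side")[90:290,130:330,::-1],None,fx=3,fy=3))
E
```

```text
t: 9.92
eef_pos: [0.5677, -0.1699, 0.0632]
ee_rot: [3.142, -0.0, -1.816]
force: [-0.4, -0.8, 0.3]
width: 0.0437
t: 10.33
eef_pos: [0.5714, -0.1553, 0.0632]
ee_rot: [3.142, -0.0, -1.816]
force: [-0.4, -0.9, -0.1]
width: 0.044
[ 0.57140224 -0.15533016  0.0631631 ] [-0.39135514 -0.86357203 -0.13283074]
```

View pics/s7.png

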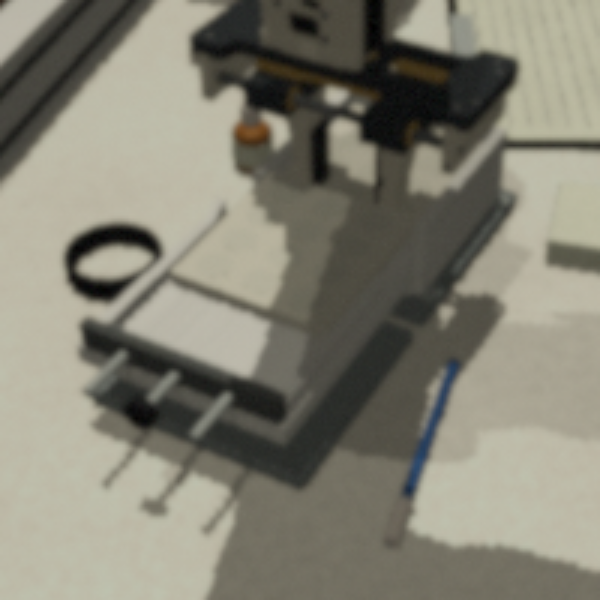

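```bash
python3 -m crank '[{"turn":[0,0,0],"slide":[-0.005,0,0],"fingers":0},{"turn":[0,0,0],"slide":[-0.01,0,0],"fingers":0},{"turn":[0,0,0],"slide":[-0.015,0,0],"fingers":0},{"turn":[0,0,0],"slide":[-0.02,0,0],"fingers":0},{"turn":[0,0,0],"slide":[-0.025,0,0],"fingers":0}]'
python3 -m crank '[{"turn":[0,0,0],"slide":[-0.005,0,0],"fingers":0},{"turn":[0,0,0],"slide":[-0.01,0,0.001],"fingers":0},{"turn":[0,0,0],"slide":[-0.015,0,0.002],"fingers":0},{"turn":[0,0,0],"slide":[-0.02,0,0.002],"fingers":0},{"turn":[0,0,0],"slide":[-0.025,0,0.002],"fingers":0}]'
python3 - <<'E'
from h import *
print(get_state()["eef_pos"],get_state()["force"])
cv2.imwrite("pics/s8.png",cv2.resize(grab_frame("side")[90:290,130:330,::-1],None,fx=3,fy=3))
E
```

```text
t: 10.8
eef_pos: [0.5744, -0.1433, 0.0632]
ee_rot: [-3.142, -0.0, -1.817]
force: [0.1, -0.7, -0.8]
width: 0.0437
t: 11.22
eef_pos: [0.5775, -0.1312, 0.0622]
ee_rot: [-3.142, -0.0, -1.816]
force: [1.2, -1.5, 0.4]
width: 0.044
[ 0.57751023 -0.13117951  0.06221146] [ 1.20589166 -1.51651766  0.40011272]
```

View pics/s8.png

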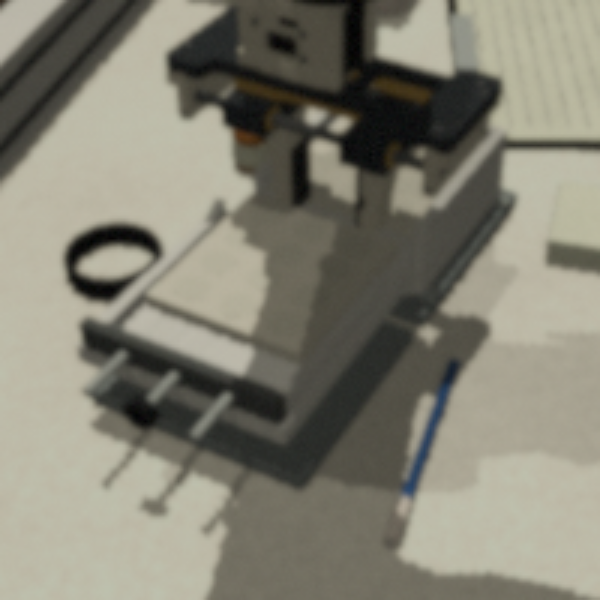

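```bash
python3 -m crank '[{"turn":[0,0,0],"slide":[-0.004,0,0],"fingers":0},{"turn":[0,0,0],"slide":[-0.008,0,0.001],"fingers":0},{"turn":[0,0,0],"slide":[-0.012,0,0.001],"fingers":0},{"turn":[0,0,0],"slide":[-0.016,0,0.001],"fingers":0},{"turn":[0,0,0],"slide":[-0.02,0,0.001],"fingers":0}]'
python3 -m crank '[{"turn":[0,0,0],"slide":[-0.004,0,0],"fingers":0},{"turn":[0,0,0],"slide":[-0.008,0,0],"fingers":0},{"turn":[0,0,0],"slide":[-0.012,0,0],"fingers":0},{"turn":[0,0,0],"slide":[-0.016,0,0],"fingers":0},{"turn":[0,0,0],"slide":[-0.018,0,0],"fingers":0}]'
python3 - <<'E'
from h import *
print(get_state()["eef_pos"],get_state()["force"])
cv2.imwrite("pics/s9.png",cv2.resize(grab_frame("side")[110:260,140:290,::-1],None,fx=4,fy=4,interpolation=cv2.INTER_CUBIC))
E
```

```text
t: 11.68
eef_pos: [0.5798, -0.1215, 0.0616]
ee_rot: [3.141, -0.0, -1.817]
force: [-0.7, -0.3, -0.1]
width: 0.0438
t: 12.1
eef_pos: [0.5821, -0.1127, 0.0617]
ee_rot: [-3.142, 0.0, -1.816]
force: [-0.5, -1.9, 0.2]
width: 0.0437
[ 0.58211945 -0.11268748  0.06168497] [-0.49957201 -1.92436923  0.18506585]
```

View pics/s9.png

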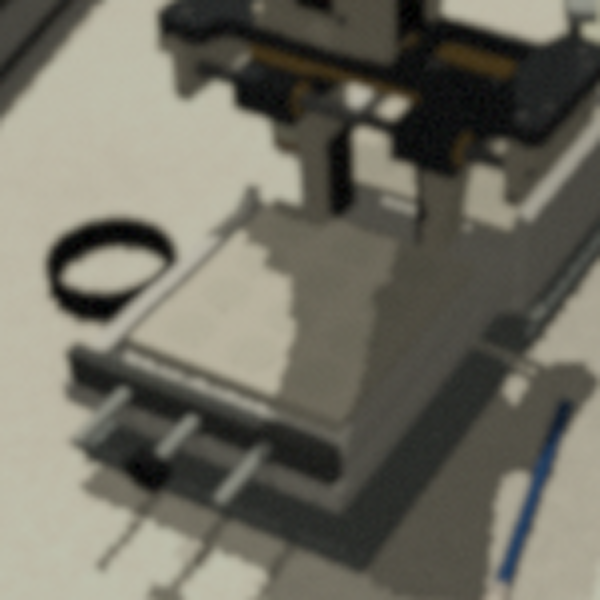

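The plate's front edge is only a few mm short of the bar at pixels (130,345) to (345,430). I'll approach it in small steps, checking force.

```bash
for i in 1 2; do :; done; python3 -m crank '[{"turn":[0,0,0],"slide":[-0.002,0,0],"fingers":0},{"turn":[0,0,0],"slide":[-0.004,0,0],"fingers":0},{"turn":[0,0,0],"slide":[-0.004,0,0],"fingers":0}]'
python3 -m crank '[{"turn":[0,0,0],"slide":[-0.002,0,0],"fingers":0},{"turn":[0,0,0],"slide":[-0.004,0,0],"fingers":0},{"turn":[0,0,0],"slide":[-0.004,0,0],"fingers":0}]'
python3 -m crank '[{"turn":[0,0,0],"slide":[-0.002,0,0],"fingers":0},{"turn":[0,0,0],"slide":[-0.004,0,0],"fingers":0},{"turn":[0,0,0],"slide":[-0.004,0,0],"fingers":0}]'
```

```text
t: 12.4
eef_pos: [0.5825, -0.1109, 0.0617]
ee_rot: [3.142, 0.0, -1.816]
force: [0.8, 0.2, 0.8]
width: 0.044
t: 12.65
eef_pos: [0.583, -0.109, 0.0617]
ee_rot: [3.142, 0.0, -1.816]
force: [-1.7, -0.6, -0.5]
width: 0.0439
t: 12.9
eef_pos: [0.5835, -0.107, 0.0617]
ee_rot: [-3.142, 0.0, -1.816]
force: [-0.5, -0.7, 0.0]
width: 0.0439
```

```bash
python3 -m crank '[{"turn":[0,0,0],"slide":[-0.002,0,0],"fingers":0},{"turn":[0,0,0],"slide":[-0.003,0,0],"fingers":0},{"turn":[0,0,0],"slide":[-0.003,0,0],"fingers":0}]'
python3 -m crank '[{"turn":[0,0,0],"slide":[-0.002,0,0],"fingers":0},{"turn":[0,0,0],"slide":[-0.003,0,0],"fingers":0},{"turn":[0,0,0],"slide":[-0.003,0,0],"fingers":0}]'
python3 -m crank '[{"turn":[0,0,0],"slide":[-0.002,0,0],"fingers":0},{"turn":[0,0,0],"slide":[-0.003,0,0],"fingers":0},{"turn":[0,0,0],"slide":[-0.003,0,0],"fingers":0}]'
python3 - <<'E'
from h import *
print(get_state()["eef_pos"],get_state()["force"])
cv2.imwrite("pics/s10.png",cv2.resize(grab_frame("side")[110:260,140:290,::-1],None,fx=4,fy=4,interpolation=cv2.INTER_CUBIC))
E
```

```text
t: 13.15
eef_pos: [0.5839, -0.1056, 0.0617]
ee_rot: [-3.142, 0.0, -1.816]
force: [-0.4, -1.1, -0.1]
width: 0.044
t: 13.4
eef_pos: [0.5842, -0.1041, 0.0617]
ee_rot: [3.142, 0.0, -1.816]
force: [0.6, -0.3, 0.6]
width: 0.0434
t: 13.65
eef_pos: [0.5847, -0.1027, 0.0617]
ee_rot: [-3.142, 0.0, -1.816]
force: [0.2, -0.5, -1.0]
width: 0.0436
[ 0.58465418 -0.10265543  0.06168806] [ 0.22422173 -0.48921651 -1.005179  ]
```

View pics/s10.png

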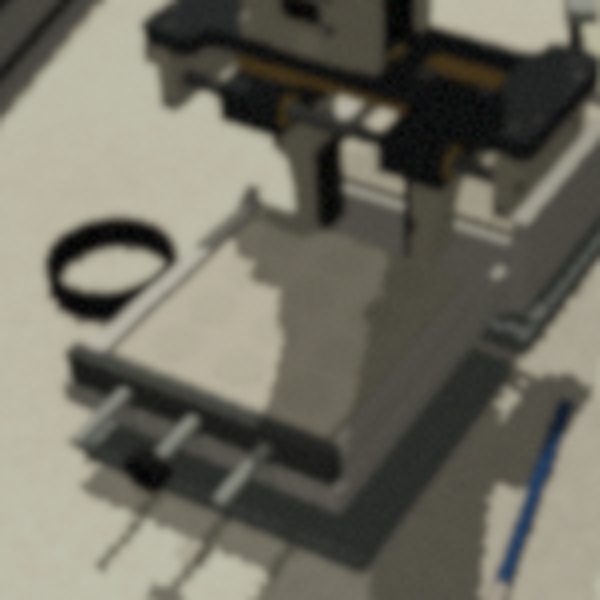

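```bash
python3 -m crank '[{"turn":[0,0,0],"slide":[-0.002,0,0],"fingers":0},{"turn":[0,0,0],"slide":[-0.002,0,0],"fingers":0}]'
python3 -m crank '[{"turn":[0,0,0],"slide":[-0.002,0,0],"fingers":0},{"turn":[0,0,0],"slide":[-0.002,0,0],"fingers":0}]'
python3 -m crank '[{"turn":[0,0,0],"slide":[-0.002,0,0],"fingers":0},{"turn":[0,0,0],"slide":[-0.002,0,0],"fingers":0}]'
```

```text
t: 13.87
eef_pos: [0.5849, -0.1017, 0.0617]
ee_rot: [-3.142, 0.0, -1.816]
force: [0.1, -0.3, 1.0]
width: 0.0441
t: 14.03
eef_pos: [0.5851, -0.101, 0.0617]
ee_rot: [3.142, -0.0, -1.816]
force: [0.3, -1.8, 0.0]
width: 0.0437
t: 14.2
eef_pos: [0.5852, -0.1007, 0.0617]
ee_rot: [3.141, -0.001, -1.816]
force: [1.1, -6.3, -0.8]
width: 0.0439
```

The bar is felt at 6.3 N. I'll step up gently.

```bash
python3 -m crank '[{"turn":[0,0,0],"slide":[0,0,0],"fingers":0},{"turn":[0,0,0],"slide":[0,0,0],"fingers":0}]'
python3 -m crank '[{"turn":[0,0,0],"slide":[-0.0005,0,0],"fingers":0},{"turn":[0,0,0],"slide":[-0.0005,0,0],"fingers":0}]'
```

```text
t: 14.37
eef_pos: [0.5852, -0.1007, 0.0617]
ee_rot: [3.141, -0.001, -1.816]
force: [0.8, -7.2, -0.2]
width: 0.0437
t: 14.53
eef_pos: [0.5852, -0.1007, 0.0617]
ee_rot: [3.141, -0.001, -1.816]
force: [-0.1, -6.8, -0.7]
width: 0.0437
```

```bash
python3 -m crank '[{"turn":[0,0,0],"slide":[-0.001,0,0],"fingers":0},{"turn":[0,0,0],"slide":[-0.001,0,0],"fingers":0}]'
python3 -m crank '[{"turn":[0,0,0],"slide":[-0.0005,0,0],"fingers":0},{"turn":[0,0,0],"slide":[-0.0005,0,0],"fingers":0}]'

```

```text
t: 14.7
eef_pos: [0.5852, -0.1006, 0.0617]
ee_rot: [3.141, -0.002, -1.816]
force: [0.2, -9.3, -1.6]
width: 0.044
t: 14.87
eef_pos: [0.5852, -0.1005, 0.0617]
ee_rot: [3.141, -0.002, -1.816]
force: [1.4, -11.0, -0.6]
width: 0.0439
```

Pushing at about 11 N. Holding.

```bash
python3 -m crank '[{"turn":[0,0,0],"slide":[0,0,0],"fingers":0},{"turn":[0,0,0],"slide":[0,0,0],"fingers":0},{"turn":[0,0,0],"slide":[0,0,0],"fingers":0},{"turn":[0,0,0],"slide":[0,0,0],"fingers":0},{"turn":[0,0,0],"slide":[0,0,0],"fingers":0}]'
python3 -m crank '[{"turn":[0,0,0],"slide":[0,0,0],"fingers":0},{"turn":[0,0,0],"slide":[0,0,0],"fingers":0},{"turn":[0,0,0],"slide":[0,0,0],"fingers":0},{"turn":[0,0,0],"slide":[0,0,0],"fingers":0}]'
python3 - <<'E'
from h import *
print(get_state()["eef_pos"],get_state()["force"])
cv2.imwrite("pics/s11.png",cv2.resize(grab_frame("side")[110:260,140:290,::-1],None,fx=4,fy=4,interpolation=cv2.INTER_CUBIC))
E
```

```text
t: 15.28
eef_pos: [0.5852, -0.1005, 0.0617]
ee_rot: [3.141, -0.002, -1.817]
force: [0.1, -10.4, -0.8]
width: 0.0439
t: 15.62
eef_pos: [0.5852, -0.1005, 0.0617]
ee_rot: [3.141, -0.002, -1.817]
force: [0.3, -10.1, -0.7]
width: 0.0436
[ 0.58518327 -0.10054129  0.0617013 ] [  0.3252262  -10.06608615  -0.70026001]
```

View pics/s11.png

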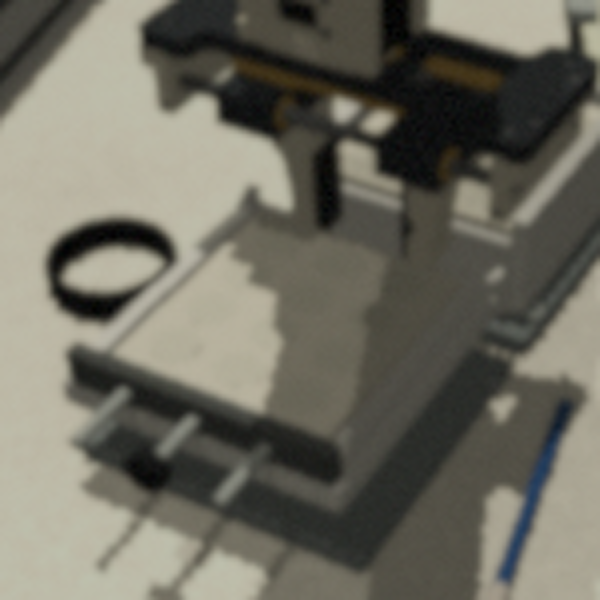

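The force is holding at 10 N. I'll add a little margin for friction and hold again.

```bash
python3 -m crank '[{"turn":[0,0,0],"slide":[-0.0008,0,0],"fingers":0},{"turn":[0,0,0],"slide":[-0.0008,0,0],"fingers":0},{"turn":[0,0,0],"slide":[-0.0008,0,0],"fingers":0},{"turn":[0,0,0],"slide":[-0.0008,0,0],"fingers":0},{"turn":[0,0,0],"slide":[-0.0008,0,0],"fingers":0}]'
python3 -m crank '[{"turn":[0,0,0],"slide":[0,0,0],"fingers":0},{"turn":[0,0,0],"slide":[0,0,0],"fingers":0},{"turn":[0,0,0],"slide":[0,0,0],"fingers":0}]'
python3 -m crank '[{"turn":[0,0,0],"slide":[0.002,0,0],"fingers":0},{"turn":[0,0,0],"slide":[0.005,0,0],"fingers":0},{"turn":[0,0,0],"slide":[0.01,0,0],"fingers":0},{"turn":[0,0,0],"slide":[0.02,0,0],"fingers":0},{"turn":[0,0,0],"slide":[0.02,0,0],"fingers":0}]'
python3 -m crank '[{"turn":[0,0,0],"slide":[0,0,-0.05],"fingers":0},{"turn":[0,0,0],"slide":[0,0,-0.12],"fingers":0},{"turn":[0,0,0],"slide":[0,0,-0.2],"fingers":0},{"turn":[0,0,0],"slide":[0,0,-0.25],"fingers":0},{"turn":[0,0,0],"slide":[0,0,-0.25],"fingers":0}]'
```

```text
t: 16.08
eef_pos: [0.5852, -0.1004, 0.0617]
ee_rot: [3.141, -0.002, -1.817]
force: [0.1, -11.9, -1.2]
width: 0.0438
t: 16.33
eef_pos: [0.5852, -0.1004, 0.0617]
ee_rot: [3.141, -0.002, -1.817]
force: [-0.1, -12.2, -0.7]
width: 0.0438
t: 16.75
eef_pos: [0.583, -0.1085, 0.0617]
ee_rot: [3.142, 0.0, -1.817]
force: [-0.3, 0.0, -1.1]
width: 0.0437
t: 17.17
eef_pos: [0.5866, -0.1082, 0.1935]
ee_rot: [-3.132, 0.002, -1.815]
force: [1.2, -0.1, 1.5]
width: 0.044
```

Now I'll retreat toward the robot (-x world), out of the top camera's view, and inspect.

```bash
python3 - <<'E'
from h import *
plan([0.45,-0.45,.25],get_state()["ee_rot"][2])
E
python3 -m crank '[{"turn":[0,0,0],"slide":[0.7,-0.1,-0.08],"fingers":0},{"turn":[0,0,0],"slide":[0.7,-0.1,-0.08],"fingers":0},{"turn":[0,0,0],"slide":[0.7,-0.1,-0.08],"fingers":0},{"turn":[0,0,0],"slide":[0.7,-0.1,-0.08],"fingers":0},{"turn":[0,0,0],"slide":[0.7,-0.1,-0.08],"fingers":0}]'
python3 - <<'E'
from h import *
plan([0.40,-0.5,.25],get_state()["ee_rot"][2])
E
```

```text
slide [ 0.729   0.0984 -0.1157] turn [-0.0016  0.0004 -0.    ] pos [ 0.5866 -0.1082  0.1935]
t: 17.58
eef_pos: [0.5614, -0.3155, 0.2104]
ee_rot: [-3.141, 0.0, -1.816]
force: [1.1, 0.8, -0.1]
width: 0.0443
slide [ 0.4362  0.2237 -0.0794] turn [-0.0001  0.0001 -0.    ] pos [ 0.5614 -0.3155  0.2104]
```

```bash
python3 -m crank '[{"turn":[0,0,0],"slide":[0.436,0.224,-0.08],"fingers":0},{"turn":[0,0,0],"slide":[0.436,0.224,-0.08],"fingers":0},{"turn":[0,0,0],"slide":[0.436,0.224,-0.08],"fingers":0},{"turn":[0,0,0],"slide":[0.436,0.224,-0.08],"fingers":0},{"turn":[0,0,0],"slide":[0.436,0.224,-0.08],"fingers":0}]'
python3 -m crank '[{"turn":[0,0,0],"slide":[0,0,0],"fingers":0},{"turn":[0,0,0],"slide":[0,0,0],"fingers":0},{"turn":[0,0,0],"slide":[0,0,0],"fingers":0}]'
python3 - <<'E'
from h import *
i=grab_frame("top")[120:240,185:385,::-1]
cv2.imwrite("pics/t12.png",cv2.convertScaleAbs(cv2.resize(i,None,fx=4,fy=4,interpolation=cv2.INTER_CUBIC),alpha=1.4))
i=grab_frame("side")[110:270,150:310,::-1]
cv2.imwrite("pics/s12.png",cv2.convertScaleAbs(cv2.resize(i,None,fx=3.7,fy=3.7,interpolation=cv2.INTER_CUBIC),alpha=1.4))
E
```

```text
t: 18.0
eef_pos: [0.4248, -0.4697, 0.2439]
ee_rot: [-3.141, 0.0, -1.816]
force: [1.1, -0.3, 0.4]
width: 0.0439
t: 18.25
eef_pos: [0.4259, -0.4687, 0.2434]
ee_rot: [3.142, 0.0, -1.818]
force: [0.3, -1.0, 0.1]
width: 0.044
```

View pics/t12.png

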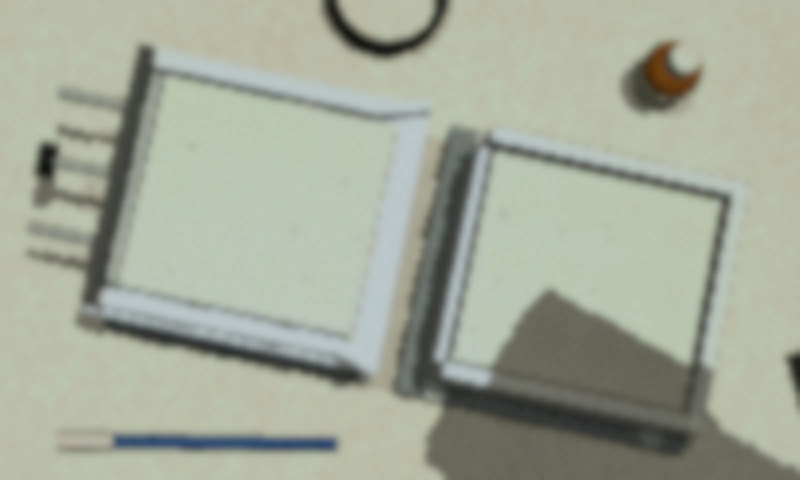

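View pics/s12.png

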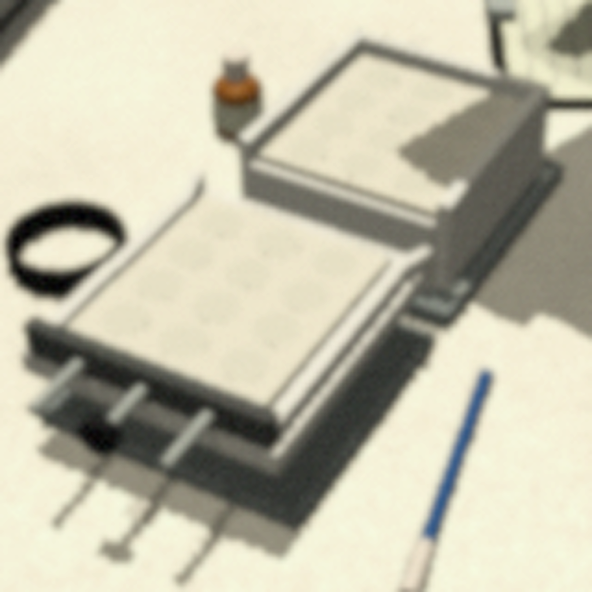

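```bash
python3 - <<'E'
from h import *
def Z(x,y,z): return px2w("top",185+(x+.5)/4-.5,120+(y+.5)/4-.5,z)
c=TL,TR,BR,BL=[Z(*p,.067) for p in [(163,73),(397,120),(352,337),(115,290)]]
for a,b in [(TL,TR),(BL,BR),(TL,BL),(TR,BR)]: print(np.linalg.norm(a-b))
d=TL-TR+BL-BR;print("dir",np.degrees(np.arctan2(d[0],d[1])));e=TL-BL+TR-BR;print(np.degrees(np.arctan2(-e[1],e[0])))
C=sum(c)/4;a=.24;u=np.array([np.sin(a),np.cos(a),0]);v=np.array([np.cos(a),-np.sin(a),0])
B=(Z(163,85,.067)+Z(115,287,.067))/2
print(C,"rel bar along,lat",(B-C)@u,(B-C)@v)
N=(Z(428,130,.057)+Z(375,378,.057))/2; K=(Z(152,48,.075)+Z(94,305,.075))/2
M=(N+K)/2;print("lat vs block/near",(C-K)@v,(C-N)@v)
print(get_state()["force"],get_state()["t"])
E
```

```text
0.12087051266688448
0.12043878955474743
0.11276146374739963
0.11288465023114912
dir 12.66127830542201
13.390156605673889
[ 0.60213577 -0.03131663  0.067     ] rel bar along,lat 0.05980518245443386 -0.003432608344611457
lat vs block/near 0.0014936163822271014 0.006977854521240286
[-0.00513771 -0.28442825  0.10634573] 18.35
```

The plate's corners measure 121 x 113 mm at z = 67 mm. Its centre is 59.8 mm from the bar face, about 3 mm sideways, and it lies between the guides with the arm clear. Handing in.

```bash
python3 -c "
from station import *
print(job_done())"
```

```text
the job is handed in; nothing more can be done
None
```

The top plate is off the stack and home against the stage's stop bar. I handed the job in at about 18 s; no verdict is reported.

**What I did:**
- I pressed on the plate's face with about 6 N and slid it 62 mm out of the rack. The highest press was about 12 N, briefly, while feeling for contact.
- I then dropped the fingers behind its rear edge and pushed it along the stage to the bar.
- I held it against the bar at about 10 N for roughly 0.75 s, then about 12 N for roughly 0.6 s, and backed the arm clear.

**Last checks:**
- **Plate 1:** in the top picture it measures about 121 x 113 mm at stage height, so it looks flat. Its centre is 59.8 mm before the bar face, where 60 mm means touching.
- **Sideways position:** this check disagreed. The plate rests toward the +x guide by 1.5 to 3.4 mm measured from the bar and block. The blurry near-edge corners gave 7 mm, which is over the 6 mm limit. I discounted it because the plate lies between guides that allow only about 3 mm.
- **Other plates and bystanders:** plate 2 was in place when I measured it partway through and looks unmoved in the final pictures. The vial, ring and pencil also look unmoved there. Plates 3 and 4 are hidden under plate 2. The note block was outside the final crops; it was not approached.

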